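Send the walnut dowel down the tipping sorter

ROBOT

A 6-joint arm with a two-finger parallel gripper is mounted at the origin on the work surface. World frame = base frame: x ahead of the robot, y to its left, z up, the work surface at z = 0. Lengths are in m, angles in rad, forces in N, time in s.
With the tool pointing down it reaches from about 0.325 to 0.9 m from the base axis. Payload 6.1 kg.
Tool frame: the origin (TCP) lies at the very end of the fingers, on their centre line; the grasp point (between the pads) lies 19 mm behind it; z points along the fingers, y is the line along which they close (so a half turn about z gives the same grasp; the last joint's range is limited). The gripper opens to 85 mm and grips with 20 to 120 N. Pads are 22 mm wide; open, the fingers measure 114 mm over their backs; the gripper's body (76 mm by 85 mm) begins 54 mm behind the grasp point. The pads swing forward as they close: fully open they stand 13 mm farther back than shut.
Start: joints at [1.182, 0.22, 1.526, -0, 1.395, -0.126], TCP at [0.162, 0.604, 0.231] pointing down, gripper open.
Joint ranges: [-2.98, 2.98], [-0.91, 2.08], [0.09, 2.57], [-1.24, 4.39], [0.2, 2.65], [-2.68, 2.68]. Speed limits (rad/s): [2.57, 2.57, 3.01, 3.14, 3.14, 3.14].

INTERFACE

Orientations are given as a unit quaternion [w, x, y, z].
In Python, from bench import bot gives the robot as it stands. The module is installed in compiled form; this text tells all that it offers.
- The arm moves only by the tool apply_moves, never from a script. Its argument "targets" is a list of rows, each a list of 3 entries, a list of its own where there are three numbers: the shift along the tool's x, y, z in cm, then the turn, a rotation vector about the tool's x, y, z in units of 5 degrees (1.0 is 5 degrees), then the opening, from 0 (shut) to 1 (fully open). A call has 1 to 10 rows; each row shifts and turns the commanded pose from where the row before left it, along the tool's axes as they then stand; what a row does not reach is not made up. A row lasts 1/8 s, in which the tool goes at most 62.5 mm and 10.7 degrees, less where a joint would pass 70% of its speed; a pose out of reach is approached as far as the arm can. A call is refused whole if a number of a shift passes 6.25 or a number of a turn 1, either way. A call with a gripper value outside its range is refused whole. The fingers move at their own pace and stop on an object; "squeeze" is the grip in N (left out, the last holds). Time passes only in rows, so rows that do not move let the fingers close. It gives the time, the measured TCP pose, the force, the opening and the grip force at its end, in the units of the state.
- bot.get_obs(): the state, without advancing time (a new reading comes with each control period).
- bot.read_camera(name): name is "scene" or "top" or "wrist"; returns the picture (420x560x3 uint8, red, green, blue); there is no depth.
- bot.camera_info(name): a dict with "intrinsics" (3x3 intrinsics, pixels), "T" (4x4, takes a point from camera to world coordinates); the wrist camera has in their place "T_tool_cam" (4x4, takes a point from camera to tool coordinates, whose origin is the TCP and whose axes are the flange's). Camera axes: x right, y down, z forward; pixel columns grow to the right and rows downward; lengths in m; the calibration is good to about 2 mm. A picture is of the moment at which its call begins: read the wrist's pose just before it. camera_info takes no time and is no camera call.
- bot.hand_in(): hands the job in; it is judged then, once.
The state is a dict: "time": time; "q": joint angles; "qd": joint speeds; "tau": joint torques, N m; "eef_pos": TCP position; "eef_rot": TCP orientation; "ft_force": force on the tool from outside, world axes, zero at the start; "ft_torque": the same for the moment, N m; "opening": finger opening in m; "gripper_force": force on a finger pad.
Only numpy, scipy, OpenCV 4.12 (cv2) and the standard library are available. Lean on these libraries where they do the work, as an engineer would, in place of code of your own. Each camera call takes 0.05 s, during which the arm holds its last target. There are 200 camera calls.

TASK

Lay the dark walnut dowel crosswise on the rocking tray of the sorter, on the half next to the green box, and let go, so that its own weight tips the tray and it rolls down into the green box. Leave the pale dowel where it lies.

Things in the scene. Friction and masses are not known exactly. Their poses are not given: they have to be found in the camera images.
- walnut_dowel: dark brown walnut dowel, a solid cylinder 36 mm in diameter and 80 mm long, lying on the bench, about 65 g. Origin at its centre (18 mm above the bench); its x axis runs along the dowel.
- pale_dowel: pale wooden dowel of the same size and frame as the walnut one; not to be moved.
- tray: rocking tray on a wooden stand: white floor 260 mm long (y), 116 wide (x) between blue side walls 20 mm high; ends open. Pivots freely about its x axis, 20 degrees either way; starts nearly level (a keel weight). A dowel laid across it 60 mm from the pivot tips it that way in under a second and rolls off that end. Origin: on the pivot, mid floor, on its upper face, 150 mm above the bench; z up.
- green_box: fixed green open box, 140 by 140 by 90 mm high, walls 6 mm, standing under one end of the tray, its centre 165 mm from the pivot along the tray's y axis, to either side (an orange box of the same size stands under the other end). Origin at the centre of its underside.
There are look-alikes about, which are no part of the job. Of the things that look like the green_box, take the one that is farthest from the robot's base at the start.

How it is judged:
By the outcome, as a careful person would: the job done as asked, in the order asked, and still so for the second after the job is handed in, with the robot touching nothing.
It also fails if it takes over 40 s, if anything falls off the work surface, if the arm or the gripper's body presses on something with over 40 N, if the wrist force passes 120 N, or if a joint passes its speed limit or range.

## Working session

There is one attempt and no reset: what is moved stays moved. The work goes in short steps, Python scripts to look and compute and a tool call to move; the robot and the scene stay as the last step left them, time stands still between calls to the robot, and variables do not carry over. Pictures are saved under pics/ and viewed, at most 10 in all, crops included, and the job is handed in when it is done.

Besides the shell and the picture viewer there is one more tool, called after "Call:" in YAML: its name, and indented under it one key for each argument. apply_moves: Moves the arm, as the interface text tells. Its arguments: {"type":"object","properties":{"targets":{"type":"array"},"squeeze":{"type":"number"}},"required":["targets"]}

```bash
mkdir -p pics; python3 - <<'E'
from bench import bot
import cv2,numpy as np
np.set_printoptions(precision=4,suppress=True)
o=bot.get_obs();print(o['time'],o['eef_pos'],o['eef_rot'],o['opening'])
for n in("scene","top"):
    cv2.imwrite(f"pics/{n}0.png",cv2.cvtColor(bot.read_camera(n),cv2.COLOR_RGB2BGR))
    i=bot.camera_info(n);print(n,i['intrinsics'],i['T'])
print(bot.camera_info("wrist"))
E
```

```text
0.0 [0.1621 0.603  0.2302] [-0.0003  0.131   0.9914 -0.0009] 0.08507266721758136
scene [[384.2468   0.     286.841 ]
 [  0.     384.2468 210.3091]
 [  0.       0.       1.    ]] [[ 0.2377  0.792  -0.5623  1.1556]
 [ 0.9713 -0.196   0.1345 -0.292 ]
 [-0.0037 -0.5782 -0.8159  1.0826]
 [ 0.      0.      0.      1.    ]]
top [[432.9124   0.     282.9835]
 [  0.     432.9124 205.0976]
 [  0.       0.       1.    ]] [[-0.0093 -0.9879  0.155   0.3379]
 [-0.9999  0.0075 -0.0122 -0.0936]
 [ 0.0109 -0.1551 -0.9878  1.1278]
 [ 0.      0.      0.      1.    ]]
{'intrinsics': array([[298.3464,   0.    , 277.7435],
       [  0.    , 298.3464, 209.3995],
       [  0.    ,   0.    ,   1.    ]]), 'T_tool_cam': array([[-0.0004, -0.9609, -0.2769,  0.0706],
       [ 1.    , -0.0004, -0.0002,  0.0002],
       [ 0.0001, -0.2769,  0.9609, -0.1426],
       [ 0.    ,  0.    ,  0.    ,  1.    ]])}
```

View pics/scene0.png

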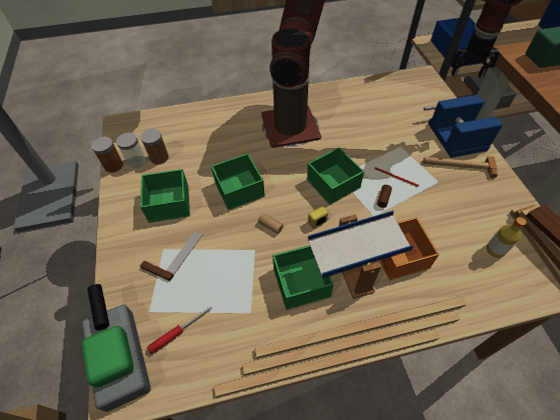

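View pics/top0.png

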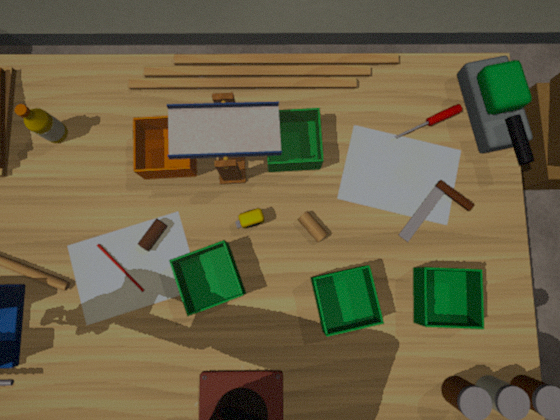

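The top view shows the walnut dowel at about (153,235), the pale one at (313,226), the tray centred near (224,130), the orange box to its left and the green box to its right at (295,140). I'll enlarge the crops to read edges.

```bash
python3 - <<'E'
import cv2,numpy as np
t=cv2.imread("pics/top0.png")
a=cv2.resize(t[85:195,125:335],None,fx=3.6,fy=3.6,interpolation=cv2.INTER_CUBIC)
b=cv2.resize(t[210:260,125:185],None,fx=3.6,fy=3.6,interpolation=cv2.INTER_CUBIC)
c=np.zeros((a.shape[0]+b.shape[0],a.shape[1],3),np.uint8);c[:a.shape[0]]=a;c[a.shape[0]:,:b.shape[1]]=b
cv2.imwrite("pics/crop0.png",c);print(a.shape,b.shape)
E
```

```text
(396, 756, 3) (180, 216, 3)
```

View pics/crop0.png

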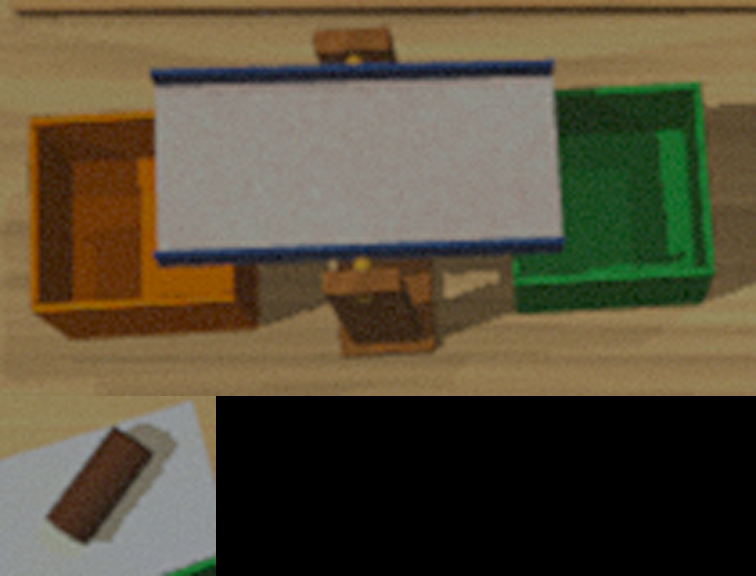

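```bash
cat > h.py <<'E'
import numpy as np,cv2
from bench import bot
np.set_printoptions(precision=4,suppress=True)
from scipy.spatial.transform import Rotation as R
def Tt(o):
    T=np.eye(4);q=o['eef_rot'];T[:3,:3]=R.from_quat([q[1],q[2],q[3],q[0]]).as_matrix();T[:3,3]=o['eef_pos'];return T
def ray(T,K,uv,z):
    d=T[:3,:3]@np.linalg.solve(K,[uv[0],uv[1],1]);return T[:3,3]+d*(z-T[2,3])/d[2]
E
python3 - <<'E'
from h import *
i=bot.camera_info("top");T=i['T'];K=i['intrinsics']
f=lambda p,z:ray(T,K,(p[0]/3.6+125,p[1]/3.6+85),z)
c=[f(p,.15) for p in[(155,84),(553,75),(563,238),(157,250)]]
for p in c:print(p)
print('ctr',np.mean(c,0)); d=c[1]+c[2]-c[0]-c[3];print('len',np.linalg.norm(d)/2,'yaw',np.degrees(np.arctan2(d[1],d[0])))
for p in[(555,90),(700,85),(712,272),(514,276)]:print('gb',f(p,.09))
y=396
w=[f((a,b-y),.02) for a,b in[(118,428),(151,452),(85,544),(47,520)]]
print('w',np.mean(w,0));d=w[0]+w[1]-w[2]-w[3];print(np.linalg.norm(d)/2,np.degrees(np.arctan2(d[1],d[0])),np.linalg.norm(w[0]-w[1]))
o=bot.get_obs();print(Tt(o)[:3])
E
```

```text
[0.7248 0.1637 0.15  ]
[ 0.7297 -0.0975  0.15  ]
[ 0.6188 -0.1032  0.15  ]
[0.6125 0.1588 0.15  ]
ctr [0.6715 0.0305 0.15  ]
len 0.26165054695572704 yaw -88.76152550869288
gb [ 0.7428 -0.0991  0.09  ]
gb [ 0.7459 -0.2005  0.09  ]
gb [ 0.6114 -0.2057  0.09  ]
gb [ 0.6094 -0.07    0.09  ]
w [0.772  0.2382 0.02  ]
0.08605692993417594 -33.93418672814796 0.03155005940379148
[[-0.9657  0.2598 -0.0007  0.1621]
 [ 0.2598  0.9657 -0.0016  0.603 ]
 [ 0.0003 -0.0017 -1.      0.2303]]
```

```bash
python3 - <<'E'
from h import *
i=bot.camera_info("top");T=i['T'];K=i['intrinsics']
f=lambda p,z:ray(T,K,(p[0]/3.6+125,(p[1]-396)/3.6+210),z)
w=[f(p,.02) for p in[(118,428),(151,452),(85,544),(47,520)]]
print('w',np.mean(w,0));d=w[0]+w[1]-w[2]-w[3];print(np.linalg.norm(d)/2,np.degrees(np.arctan2(d[1],d[0])),np.linalg.norm(w[0]-w[1]))
E
```

```text
w [0.4372 0.2257 0.02  ]
0.07962607065950651 -35.29961706922813 0.029677840121878494
```

Call:
apply_moves:
  targets:
    - [[-4.55,-3.65,0],[0,0,0],1]
    - [[-4.55,-3.65,0],[0,0,0],1]
    - [[-4.55,-3.65,0],[0,0,0],1]
    - [[-4.55,-3.65,0],[0,0,0],1]
    - [[-4.55,-3.65,0],[0,0,0],1]
    - [[-4.55,-3.65,0],[0,0,0],1]
    - [[-4.55,-3.65,0],[0,0,0],0.7]
    - [[-4.55,-3.65,0],[0,0,0],0.7]
    - [[0,0,1.5],[0,0,1],0.7]
    - [[0,0,1.5],[0,0,1],0.7]

```text
time: 1.35
eef_pos: [0.4384, 0.2259, 0.2006]
eef_rot: [-0.0, 0.22, 0.976, -0.0]
ft_force: [-0.5, 0.0, 0.7]
opening: 0.0594
gripper_force: 0.0
```

Call:
apply_moves:
  targets:
    - [[0,0,1.5],[0,0,1],0.7]
    - [[0,0,1.5],[0,0,1],0.7]
    - [[0,0,0],[0,0,0],0.7]
    - [[0,0,0],[0,0,0],0.7]

```text
time: 1.85
eef_pos: [0.4381, 0.2271, 0.1717]
eef_rot: [0.0, 0.3, 0.954, 0.0]
ft_force: [0.1, 0.2, 0.1]
opening: 0.0598
gripper_force: 0.0
```

```bash
python3 - <<'E'
from h import *
o=bot.get_obs();T=Tt(o);print(o['time'],o['q'],o['opening']);print(T[:3])
im=bot.read_camera("wrist");np.save("w1.npy",T)
cv2.imwrite("pics/w1.png",cv2.cvtColor(im,cv2.COLOR_RGB2BGR))
E
```

```text
1.85 [ 0.3182 -0.0453  1.9255  0.      1.2611 -0.6424] 0.05975393866273898
[[-0.8195  0.573   0.0002  0.4381]
 [ 0.573   0.8195  0.0001  0.2271]
 [-0.0001  0.0002 -1.      0.1717]]
```

View pics/w1.png

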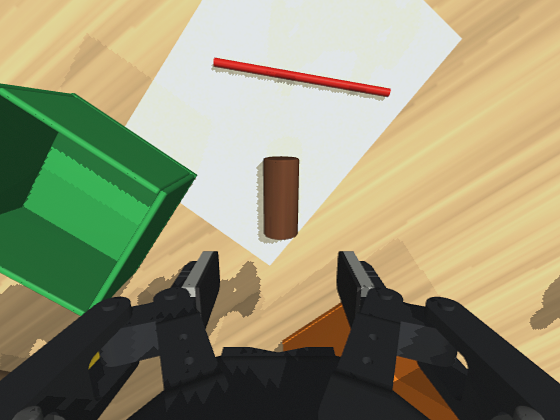

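The wrist view shows the walnut dowel between (281,158) and (281,239), well aligned with the fingers. The green look-alike's corner is at (195,176).

```bash
python3 - <<'E'
from h import *
T=np.load("w1.npy");i=bot.camera_info("wrist");C=T@i['T_tool_cam'];K=i['intrinsics']
inv=np.linalg.inv(T)
def f(n,uv,z):
    p=ray(C,K,uv,z);print(n,p,'tool cm',100*(inv@[*p,1])[:3])
f('near',(281,238),.015);f('far',(281,158),.030);f('L',(264,198),.018);f('R',(298,198),.018);f('box',(195,176),.09)
f('nl',(265,232),.018);f('fl',(263.5,160),.018)
i=bot.camera_info("top");print(ray(i['T'],i['intrinsics'],(171,261),.09))
E
```

```text
near [0.4792 0.2027 0.015 ] tool cm [-4.7557  0.3508 15.6692]
far [0.4078 0.2521 0.03  ] tool cm [ 3.9246  0.3128 14.168 ]
L [0.4323 0.2141 0.018 ] tool cm [-0.2606 -1.4015 15.3682]
R [0.4522 0.2426 0.018 ] tool cm [-0.2622  2.0736 15.369 ]
box [0.3757 0.1943 0.09  ] tool cm [ 3.2377 -6.2637  8.1666]
nl [0.4629 0.1934 0.018 ] tool cm [-3.958  -1.3446 15.3687]
fl [0.4007 0.2362 0.018 ] tool cm [ 3.5973 -1.3999 15.3676]
[0.3686 0.1604 0.09  ]
```

Call:
apply_moves:
  targets:
    - [[-0.3,0.3,3],[0,0,0],0.7]
    - [[0,0,4.5],[0,0,0],0.7]
    - [[0,0,4.5],[0,0,0],0.7]
    - [[0,0,3],[0,0,0],0.7]
    - [[0,0,1.6],[0,0,0],0.7]
    - [[0,0,0],[0,0,0],0.7]
    - [[0,0,0],[0,0,0],0.3]
    - [[0,0,0],[0,0,0],0.3]
    - [[0,0,0],[0,0,0],0.2]
    - [[0,0,0],[0,0,0],0.2]
  squeeze: 30

```text
time: 3.15
eef_pos: [0.4437, 0.2283, 0.007]
eef_rot: [0.001, 0.301, 0.954, 0.001]
ft_force: [-0.0, -0.1, 7.4]
opening: 0.0349
gripper_force: 30.0
```

Call:
apply_moves:
  targets:
    - [[0,0,-3],[0,0,0],0.2]
    - [[0,0,-5],[0,0,0],0.2]
    - [[0,0,-5],[0,0,0],0.2]
    - [[0,0,-5],[0,0,-0.9],0.2]
    - [[0,0,-4],[0,0,-0.9],0.2]
    - [[0,0,0],[0,0,-0.9],0.2]
    - [[0,0,0],[0,0,-0.9],0.2]
    - [[0,0,0],[0,0,-0.9],0.2]
    - [[0,0,0],[0,0,-0.9],0.2]
    - [[0,0,0],[0,0,-0.9],0.2]

```text
time: 4.4
eef_pos: [0.4421, 0.2277, 0.2256]
eef_rot: [0.0, 0.03, 1.0, 0.0]
ft_force: [-0.4, 0.4, -0.5]
opening: 0.035
gripper_force: 30.4
```

Call:
apply_moves:
  targets:
    - [[0,0,0],[0,0,-0.9],0.2]
    - [[0,0,0],[0,0,0],0.2]
    - [[0,0,0],[0,0,0],0.2]

```text
time: 4.78
eef_pos: [0.4421, 0.2277, 0.2254]
eef_rot: [0.0, -0.007, 1.0, 0.0]
ft_force: [-0.0, -0.5, -0.3]
opening: 0.0352
gripper_force: 30.4
```

```bash
python3 - <<'E'
from h import *
o=bot.get_obs();T=Tt(o);print(o['time'],o['opening'],o['gripper_force'],o['q']);print(T[:3])
print(100*T[:3,:3].T@(np.array([.673,-.030,T[2,3]])-T[:3,3]))
E
```

```text
4.775 0.03524124244096461 30.35923719406128 [ 0.3169 -0.0848  1.8588  0.      1.3673 -1.2689]
[[-0.9999 -0.015   0.0002  0.4421]
 [-0.015   0.9999  0.0001  0.2277]
 [-0.0002  0.0001 -1.      0.2254]]
[-22.6979 -26.1143   0.0033]
```

Tray-aligned. Now I'll carry the dowel over and look before lowering.

Call:
apply_moves:
  targets:
    - [[-2.7,-3.1,0],[0,0,0],0.2]
    - [[-4,-4.6,0],[0,0,0],0.2]
    - [[-4,-4.6,0],[0,0,0],0.2]
    - [[-4,-4.6,0],[0,0,0],0.2]
    - [[-4,-4.6,0],[0,0,0],0.2]
    - [[-4,-4.6,0],[0,0,0],0.2]
    - [[0,0,0],[0,0,0],0.2]
    - [[0,0,0],[0,0,0],0.2]

```text
time: 5.78
eef_pos: [0.6731, -0.0295, 0.2246]
eef_rot: [-0.001, -0.008, 1.0, 0.0]
ft_force: [0.1, 0.7, -1.1]
opening: 0.0347
gripper_force: 30.4
```

```bash
python3 - <<'E'
from h import *
o=bot.get_obs();T=Tt(o);print(T[:3]);np.save("w2.npy",T)
a=bot.read_camera("wrist");b=bot.read_camera("scene")
b=cv2.resize(b[190:330,250:460],(560,373))
cv2.imwrite("pics/w2.png",cv2.cvtColor(a,cv2.COLOR_RGB2BGR))
cv2.imwrite("pics/s2.png",cv2.cvtColor(b,cv2.COLOR_RGB2BGR))
E
```

```text
[[-0.9999 -0.0151 -0.0014  0.6731]
 [-0.0151  0.9999  0.0007 -0.0295]
 [ 0.0014  0.0007 -1.      0.2246]]
```

View pics/w2.png

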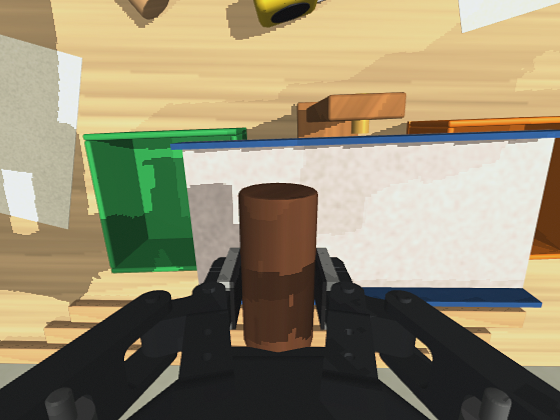

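View pics/s2.png

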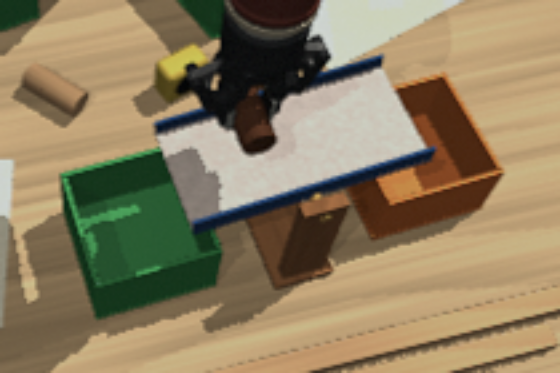

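The wrist view shows the dowel held level across the fingers, over the green half of the tray. The near tray edges are at (183,150) and (553,138).

```bash
python3 - <<'E'
from h import *
T=np.load("w2.npy");i=bot.camera_info("wrist");C=T@i['T_tool_cam'];K=i['intrinsics']
for uv,z in[((183,150),.15),((552,140),.15),((525,289),.15),((372,288),.15),((278,184),.243),((278,202),.225),((240,225),.225),((316,225),.225)]:print(uv,ray(C,K,uv,z))
E
```

```text
(183, 150) [ 0.6218 -0.0979  0.15  ]
(552, 140) [0.6109 0.1647 0.15  ]
(525, 289) [0.73   0.1745 0.15  ]
(372, 288) [0.7309 0.0489 0.15  ]
(278, 184) [ 0.6272 -0.0298  0.243 ]
(278, 202) [ 0.6398 -0.0296  0.225 ]
(240, 225) [ 0.652  -0.0486  0.225 ]
(316, 225) [ 0.6514 -0.0103  0.225 ]
```

Call:
apply_moves:
  targets:
    - [[0,0,2],[0,0,0],0.2]
    - [[0,0,2.4],[0,0,0],0.2]
    - [[0,0,1.2],[0,0,0],0.2]
    - [[0,0,0.7],[0,0,0],0.2]
    - [[0,0,0],[0,0,0],0.2]
    - [[0,0,0],[0,0,0],0.2]
    - [[0,0,0],[0,0,0],0.2]

```text
time: 6.75
eef_pos: [0.674, -0.0296, 0.1633]
eef_rot: [0.001, -0.008, 1.0, -0.0]
ft_force: [-0.1, -0.7, -0.6]
opening: 0.0353
gripper_force: 30.4
```

Call:
apply_moves:
  targets:
    - [[0,0,0.4],[0,0,0],0.2]
    - [[0,0,0],[0,0,0],0.2]
    - [[0,0,0],[0,0,0],1]
    - [[0,0,0],[0,0,0],1]
    - [[0,0,-4],[0,0,0],1]
    - [[0,0,-5],[0,0,0],1]
    - [[0,0,-5],[0,0,0],1]
    - [[0,0,0],[0,0,0],1]
    - [[0,0,0],[0,0,0],1]
    - [[0,0,0],[0,0,0],1]

```text
time: 8.0
eef_pos: [0.6726, -0.0294, 0.2961]
eef_rot: [-0.002, -0.008, 1.0, 0.0]
ft_force: [0.5, -0.9, -0.9]
opening: 0.0855
gripper_force: 0.0
```

Call:
apply_moves:
  targets:
    - [[4,0,0],[0,0,0],1]
    - [[4,0,0],[0,0,0],1]
    - [[4,0,0],[0,0,0],1]
    - [[0,0,0],[0,0,0],1]
    - [[0,0,0],[0,0,0],1]
    - [[0,0,0],[0,0,0],1]
    - [[0,0,0],[0,0,0],1]
    - [[0,0,0],[0,0,0],1]

```text
time: 9.0
eef_pos: [0.5538, -0.0315, 0.298]
eef_rot: [-0.0, -0.008, 1.0, 0.0]
ft_force: [0.3, 0.8, -0.0]
opening: 0.0853
gripper_force: 0.0
```

```bash
python3 - <<'E'
from h import *
cv2.imwrite("pics/s3.png",cv2.cvtColor(bot.read_camera("scene"),cv2.COLOR_RGB2BGR))
E
```

```text
(no output)
```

View pics/s3.png

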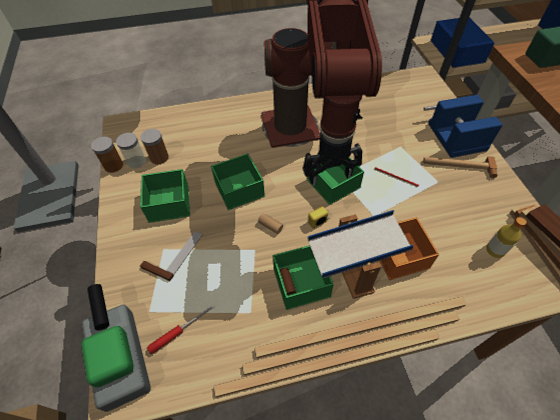

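The walnut dowel lies in the green box at (288,280), the tray is level again, and the pale dowel hasn't moved from (270,225).

```bash
python3 -c "
from bench import bot
print(bot.hand_in())"
```

```text
the job is handed in; nothing more can be done
None
```

The walnut dowel was released on the green-box half of the tray and came to rest in the green box; the pale dowel was not moved, and I handed the job in at about 9 s with the arm clear.

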